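# Dispense two indicator vials into a kidney dish and ease the dispenser's lid shut

## Task

Get the two indicator vials out for the next steriliser load: push the steel kidney dish along the worktop, away from you, until it stands right up against the front of the vial dispenser with the spout over the middle of it. Then press the dispenser's side lever all the way down, which lifts the lid, keep it down until both vials have rolled out into the dish, and let the lever up slowly under your finger so that the lid comes down shut without slamming. Only push and press with the fingers: grasp and lift nothing, do not touch the lid or the vials, and leave the other things where they are.

Things in the scene. Friction and masses are not known exactly. Their poses are not given: they have to be found in the camera images.
- dispenser: White and grey vial dispenser, fixed to the worktop: case 74 mm wide (y), 150 mm deep (x), roof sloping from 126 mm high at the back to 86 mm at the front. Origin on the worktop under the case; z up; -x is the front, with the spout, facing the robot. Front face at x = -60 mm, back at +90, sides at y = +-37. The lever is on the right side as the robot sees it (-y).
- front_foot (a point): Middle of the lower edge of the dispenser's flat front face, on the worktop, 60 mm in front of its origin. The dish slides in here: with its bulging long side touching this face, the dish's centre is 104 mm in front of the dispenser's origin, and it catches the vials if the spout is within 40 mm of its middle.
- spout (a point): Middle of the spout's front edge, at (-86, 0, 58) mm in the dispenser's frame: the end of a steel chute, 62 mm wide inside, sloping 15 degrees to the front. Its underside is 55 mm above the worktop, so the 35 mm high dish passes beneath. Vials roll off it and land about 95 to 115 mm in front of the dispenser's origin.
- lid (a joint): Angle of the steel-framed lid with clear window, 155 mm long, about 0.3 kg, hinged at the back of the case: 0 shut, grows as the front rises, about 0.6 rad with the lever fully down. From 0.1 rad its front lip lets the vials roll out. A push rod ties it to the lever; nothing damps it, so it slams if the lever is let go more than about 0.01 rad before shut.
- lever (a joint): Angle of the lever on the dispenser's right side: about 0 at rest (pad up), 0.60 rad at its stop (pad fully down). The lid turns by about the same angle. The pivot is at (28, -43, 78) mm in the dispenser's frame, axis along y, 76 mm behind the pad. Pressing takes about 2 to 4 N; the lid's weight brings the lever back up.
- lever_pad (a point): Top centre of the lever's grey pad, 22 mm (x) x 32 mm (y), 8 mm thick, 110 mm to the right of the dispenser's middle plane (its inner edge 57 mm clear of the case side). At rest 104 mm above the worktop, tilted 0.3 rad, front edge higher; fully pressed, straight down, 45 mm lower and tilted 0.3 rad the other way. It moves 4 mm fore and aft on the way.
- kidney_dish: Steel kidney dish, 87 (x) x 195 (y) x 35 mm high, floor 5 mm thick. Origin in the middle of its underside, z up. Nearly straight long side (8 mm hollow) at x = -44 mm, bulging one at +44; rounded ends at y = +-97 mm. It starts some 45 to 65 mm short of its place in front of the dispenser, a little askew (up to 0.3 rad), bulge to the dispenser, straight side to the robot. Slides easily (1 to 2 N).
- vial_a: Glass indicator vial with grey cap, 57 mm long (its y), 14 mm thick, 12 g, lying across the chute behind the lid's lip. Origin at its centre.
- vial_b: The second vial, the same, lying behind the first.
- cup_white: Bystander: small white waisted mixing cup, 42 mm wide, 32 mm high; origin in the middle of its underside. Leave it.
- oil_dropper: Bystander: small brown dropper bottle, 33 mm wide, 102 mm high; origin in the middle of its underside. Leave it.

How it is judged:
On the way, in this order (a step that is already met when the one before it is completed fails the run):
1. the dish stands under the spout against the dispenser's front while the lid is still shut (x of kidney_dish in the frame of dispenser between -0.135 and -0.09 m and y of kidney_dish in the frame of dispenser between -0.04 and 0.04 m and height (world z) of kidney_dish below 0.006 m and angle between kidney_dish's own z axis and vertical below 0.06 rad and value of joint lid below 0.04 rad and linear speed of kidney_dish below 0.01 m/s), for 0.2 s.
2. the lever is pressed fully down, the lid is up, and both vials lie in the dish (x of vial_a in the frame of kidney_dish between -0.04 and 0.038 m and y of vial_a in the frame of kidney_dish between -0.092 and 0.092 m and z of vial_a in the frame of kidney_dish between 0.009 and 0.034 m and x of vial_b in the frame of kidney_dish between -0.04 and 0.038 m and y of vial_b in the frame of kidney_dish between -0.092 and 0.092 m and z of vial_b in the frame of kidney_dish between 0.009 and 0.034 m and value of joint lever above 0.5 rad and value of joint lid above 0.45 rad), for 0.3 s.
At the end, for the whole second after the job is handed in: The lid is shut (within 0.025 rad) after having been fully up (lever past 0.5 rad), both vials lie at rest inside the dish, and the dish stands flat on the worktop under the spout: its centre 90 to 135 mm in front of the dispenser's origin and within 40 mm of its middle plane (x of kidney_dish in the frame of dispenser between -0.135 and -0.09 m and y of kidney_dish in the frame of dispenser between -0.04 and 0.04 m and height (world z) of kidney_dish below 0.006 m and angle between kidney_dish's own z axis and vertical below 0.06 rad and x of vial_a in the frame of kidney_dish between -0.04 and 0.038 m and y of vial_a in the frame of kidney_dish between -0.092 and 0.092 m and z of vial_a in the frame of kidney_dish between 0.009 and 0.034 m and x of vial_b in the frame of kidney_dish between -0.04 and 0.038 m and y of vial_b in the frame of kidney_dish between -0.092 and 0.092 m and z of vial_b in the frame of kidney_dish between 0.009 and 0.034 m and value of joint lid below 0.025 rad and linear speed of each of vial_a, vial_b below 0.02 m/s and linear speed of kidney_dish below 0.01 m/s); the robot touches nothing.
It fails at once if the lid drops (closing faster than 2.6 rad/s) or slams (the last 0.12 rad faster than 1.6 rad/s) (velocity of joint lid below -2.6 rad/s or (value of joint lid below 0.12 rad and velocity of joint lid below -1.6 rad/s)).
It fails at once if the dish is lifted (over 12 mm) or tipped (height (world z) of kidney_dish above 0.012 m or angle between kidney_dish's own z axis and vertical above 0.25 rad).
It fails at once if the robot touches the lid or a vial (contact force between lid and the fingers above 0.5 N or contact force between lid and the arm above 0.5 N or contact force between any of vial_a, vial_b and the fingers above 0.1 N or contact force between any of vial_a, vial_b and the arm above 0.1 N).
It fails at once if a vial falls beside the dish (height (world z) of any of vial_a, vial_b below 0.0095 m).
It fails at once if a bystander is moved more than 20 mm (distance of any of cup_white, oil_dropper from where it was at the start of the episode above 0.02 m).
It also fails if it takes over 54 s, if anything falls off the work surface, if the arm or the gripper's body presses on something with over 40 N, if the wrist force passes 120 N, or if a joint passes its speed limit or range.

## Robot

A 6-joint arm with a two-finger parallel gripper is mounted at the origin on a cart in front of the work surface, level with it; the furniture and walls round the work are solid. World frame = base frame: x ahead of the robot, y to its left, z up, the work surface at z = 0. Lengths are in m, angles in rad, forces in N, time in s.
With the tool pointing down it reaches from about 0.4 to 0.825 m from the base axis. Payload 7 kg.
Tool frame: the origin (TCP) lies on the mounting face of the last link; the fingertips stand 178 mm ahead of it and the grasp point (between the pads) lies 159 mm ahead of it; z points along the fingers, y is the direction in which the jaws open and shut (so a half turn about z gives the same grasp; the last joint's range is limited). The gripper opens to 88 mm and grips with 3 to 60 N. Pads are 19 mm wide; open, the fingers measure 130 mm over their backs; the gripper's body (78 mm by 193 mm) begins 47 mm behind the grasp point.
Start: joints at [1.453, 0.359, 0.012, 0, -1.224, -0.288], TCP at [0.266, 0.62, 0.405] pointing down, gripper open.
Joint ranges: [-3.07, 3.07], [-1.43, 2.12], [-1.02, 1.25], [-3.03, 1.67], [-3.05, -0], [-3.03, 3.03]. Speed limits (rad/s): [2.39, 2.39, 3.01, 3.14, 3.14, 3.14].

## Interface

Orientations are given as [roll, pitch, yaw] about the fixed x, y, z axes, in that order (R = Rz(yaw) Ry(pitch) Rx(roll)).
In Python, from station import * gives the robot as it stands.
- The arm moves only by the tool arm_command, never from a script. Its argument "targets" is a list of rows, each a list of 3 entries, a list of its own where there are three numbers: the turn, a rotation vector about the world's x, y, z in rad, then the shift along the world's x, y, z in mm, then the closure, from 0 (fully open) to 1 (shut). In form: [[[wx, wy, wz], [tx, ty, tz], fingers], ...]. A call has 1 to 8 rows; each row shifts and turns the commanded pose from where the row before left it; what a row does not reach is not made up. A row lasts 1/10 s, in which the tool goes at most 50 mm and 8.59 degrees, less where a joint would pass 70% of its speed; a pose out of reach is approached as far as the arm can. A call with a gripper value outside its range is refused whole. The fingers move at their own pace and stop on an object; "squeeze" is the grip in N (left out, the last holds). Time passes only in rows, so rows that do not move let the fingers close. It gives the time, the measured TCP pose, the force and the opening at its end, in the units of the state.
- get_state(): the state, without advancing time (a new reading comes with each control period).
- grab_frame(name): name is "side" or "top" or "wrist"; returns (picture, depth): 384x512x3 uint8, red, green, blue; 384x512 float32, m along the optical axis (not along the pixel's ray), 0 where there is no reading.
- camera_params(name): a dict with "mtx" (3x3 intrinsics, pixels), "eye" and "orientation" of the camera in the world. Camera axes: x right, y down, z forward; pixel columns grow to the right and rows downward; lengths in m; the calibration is good to about 2 mm. A picture is of the moment at which its call begins: read the wrist's pose just before it. camera_params takes no time and is no camera call; for the wrist camera it gives the pose at the moment of the call.
- job_done(): hands the job in, once; it reports no verdict.
The state is a dict: "t": time; "q": joint angles; "qd": joint speeds; "joint_efforts": joint torques, N m; "eef_pos": TCP position; "ee_rot": TCP orientation; "force": force on the tool from outside, world axes, zero at the start; "moment": the same for the moment, N m; "width": finger opening in m.
Only numpy, scipy, OpenCV 4.12 (cv2) and the standard library are available. Lean on these libraries where they do the work, as an engineer would, in place of code of your own. Each camera call takes 0.05 s, during which the arm holds its last target.

## Working session

There is one attempt and no reset: what is moved stays moved. The work goes in short steps, Python scripts to look and compute and a tool call to move; the robot and the scene stay as the last step left them, time stands still between calls to the robot, and variables do not carry over. Pictures are saved under pics/ and viewed, and the job is handed in when it is done.

Besides the shell and the picture viewer there is one more tool, called after ">>>" as a command line: name --argument value ..., lists and objects as JSON in quotes. arm_command: Moves the arm, as the interface text tells. Its arguments: {"type":"object","properties":{"targets":{"type":"array"},"squeeze":{"type":"number"}},"required":["targets"]}

```bash
mkdir -p pics; ls
python3 - <<'E'
from station import *
import cv2
s=get_state()
print({k:s[k] for k in s})
for n in ["side","top"]:
    im,d=grab_frame(n); cv2.imwrite(f"pics/{n}0.png",im[:,:,::-1])
    import numpy as np
    np.save(f"pics/{n}0_d.npy",d); np.save(f"pics/{n}0_im.npy",im)
    print(n,camera_params(n))
E
```

```text
pics
{'t': 0.0, 'q': array([ 1.45307772e+00,  3.59381683e-01,  1.10329041e-02, -3.78447395e-04,
       -1.22405264e+00, -2.88081725e-01]), 'qd': array([-0.00037776, -0.00012128,  0.00028113,  0.00143863, -0.00051316,
       -0.00092779]), 'joint_efforts': array([-8.62390061e-04, -5.82715416e+01,  2.93058211e+01,  6.99693024e+00,
        6.91286419e-03, -1.59348410e-04]), 'eef_pos': array([0.2663888 , 0.61999373, 0.40370939]), 'ee_rot': array([ 3.13995262e+00, -1.14976032e-04, -4.05929134e-01]), 'force': array([ 0.17921747, -0.09117835,  0.10436696]), 'moment': array([ 0.00472384,  0.01818689, -0.00131839]), 'width': 0.08766988510377365}
side {'mtx': array([[376.61282103,   0.        , 259.83278204],
       [  0.        , 376.61282103, 188.17541635],
       [  0.        ,   0.        ,   1.        ]]), 'eye': array([ 0.48489927, -0.95155608,  0.53836272]), 'orientation': array([-2.04271623,  0.01990386, -0.13880461])}
top {'mtx': array([[403.35948875,   0.        , 252.09797284],
       [  0.        , 403.35948875, 186.99291448],
       [  0.        ,   0.        ,   1.        ]]), 'eye': array([ 0.43682491, -0.13645315,  1.21717984]), 'orientation': array([-3.00328653, -0.01323752, -1.58103939])}
```

View pics/side0.png

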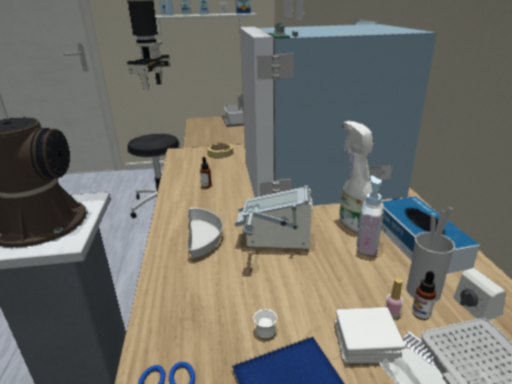

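View pics/top0.png

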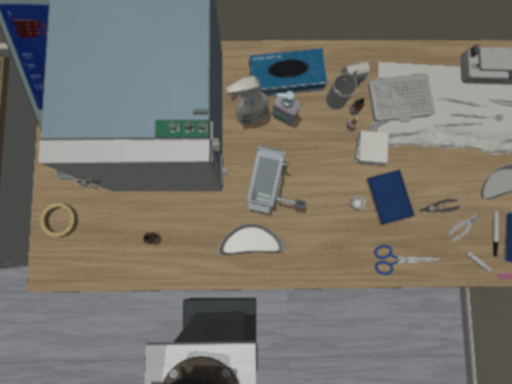

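The top view shows the dish at about (251,240), the dispenser at about (267,178) and the lever pad at about (298,204). The cup is at (357,203) and the dropper at (151,238). Next I'll enlarge and measure.

```bash
cat > h.py <<'E'
import numpy as np, cv2
from scipy.spatial.transform import Rotation as R
def cloud(c,d):
    K=c["mtx"]; v,u=np.mgrid[0:d.shape[0],0:d.shape[1]]
    p=np.stack([(u-K[0,2])/K[0,0]*d,(v-K[1,2])/K[1,1]*d,d],-1)
    return p@R.from_euler('xyz',c["orientation"]).as_matrix().T+c["eye"]
def ray(c,u,v,z):
    K=c["mtx"]; r=R.from_euler('xyz',c["orientation"]).as_matrix()@np.array([(u-K[0,2])/K[0,0],(v-K[1,2])/K[1,1],1])
    e=c["eye"]; return e+r*(z-e[2])/r[2]
def proj(c,P):
    P=np.atleast_2d(P); q=(P-c["eye"])@R.from_euler('xyz',c["orientation"]).as_matrix(); K=c["mtx"]
    return np.c_[q[:,0]/q[:,2]*K[0,0]+K[0,2],q[:,1]/q[:,2]*K[1,1]+K[1,2]]
E
python3 - <<'E'
from station import *
from h import *
im=np.load("pics/top0_im.npy");d=np.load("pics/top0_d.npy");c=camera_params("top")
P=cloud(c,d)
cv2.imwrite("pics/topc.png",cv2.resize(im[135:265,205:325,::-1],None,fx=4.6,fy=4.6,interpolation=cv2.INTER_CUBIC))
for u,v in [(330,150),(251,275),(251,240),(267,178),(298,204),(357,203),(151,238)]:print(u,v,P[v,u].round(4))
z=P[...,2]
# top-down height map
sel=(z[130:270,200:330]*1000).round().astype(int)
for v in range(136,262,3): print(v,' '.join('%4d'%x for x in (z[v,215:321:3]*1000).round()))
E
```

```text
330 150 [ 7.196e-01 -3.965e-01  3.000e-04]
251 275 [ 0.3435 -0.1484  0.0009]
251 240 [ 0.446  -0.1493  0.0029]
267 178 [ 0.6158 -0.1944  0.1094]
298 204 [ 0.5427 -0.2794  0.106 ]
357 203 [ 0.5531 -0.4695  0.0119]
151 238 [0.4539 0.1321 0.0719]
136  373  208   91    1    0   -1    1   -1    4   -1    1    1    2    3    2    0    4    4    5    0    1    0    1   -2    0 1217   -2    5    2    0    0    2    0    3    4    3
139  420  419   96    3    1    4    1    0    3    1   -1    5    2    6    2    2    2   -2    3    3    2   -1    0    3    3    3    5    2    2    1    3    1   -5    4    1    2
142  423  419   87    0   -2   -3   -2    3    1    3   -1    1    0    1    0    4    5    7    0   -1    4    3    3    2   -1    1    0    1    3   -3    1   -3   -2   -2    2    2
145  412  416   90    1    3    4    5   -3    3    0    1   -2   -1    2    4  130   -3    0    0    0    1    1    1    0    3    2    1    2   -1   -2    2    2    4    2    2    0
148  388  378   92    0    7    1    0    6    3    4    2    1    1    2    2  133  131  132  123  122  108    2    4  
[... 6171 characters left out ...]
 -1    0    2    3   -1    4    8    4    9    1    5    3    4    9    4   10   31   36    0   -2   -1    0    3    4    1   -3    0    3    3 1217
253    1    3   36   28   24   33   29    0    3    1   -1    1    4   -3    0    3    3    1    3    2    0    2    0    1    2    0    1    3   -4   -2    2    3    2   -1    4    2
256   -3    0    3    0    1    2    2   -1    0    0    1    3   -1    3    2    0    5    4    2    5    6    2   -2    1   -1    1    0    4    2   -1    4   -4    2   -4   -2    0
259   -3   -1    1    4    3    0    0   -4    0    5    2   -2    0    4   -2   -3    3   -3    2    3    0    0    1    2   -1    0    1    3    1   -2    0   -1    0   -2    3    0
```

View pics/topc.png

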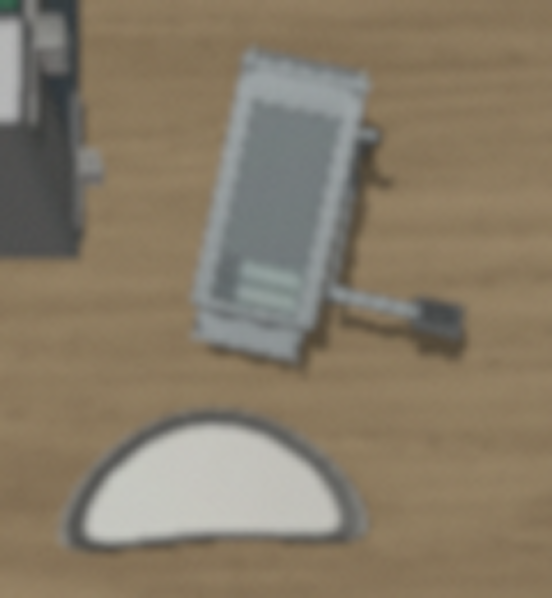

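Run:
```python
from station import *
from h import *
im=np.load("pics/top0_im.npy");d=np.load("pics/top0_d.npy");c=camera_params("top")
P=cloud(c,d); z=P[...,2]
v,u=np.mgrid[0:384,0:512]
m=(u>235)&(u<315)&(v>140)&(v<215)&(z>0.05)&(z<0.2)
n,l,s,cc=cv2.connectedComponentsWithStats(m.astype(np.uint8)); print(s.tolist())
box=m&(u<289)
box=cv2.morphologyEx(box.astype(np.uint8),cv2.MORPH_OPEN,np.ones((5,5),np.uint8))>0
q=P[box][:,:2].astype(np.float32); r=cv2.minAreaRect(q); print("disp rect",r); print(cv2.boxPoints(r))
# side edges: row-wise, in y
L=[];Rr=[]
for vv in range(155,200,1):
    uu=np.where(box[vv])[0]
    L.append(P[vv,uu[0],:2]);Rr.append(P[vv,uu[-1],:2])
for E in (L,Rr):
    E=np.array(E); k=np.polyfit(E[:,0],E[:,1],1); print("edge slope",k, np.arctan(k[0]))
# roof mid line: centroid per x
pad=m&(u>290)&(v>190)
pp=P[pad]; print("pad rect",cv2.minAreaRect(pp[:,:2].astype(np.float32)),pp.mean(0))
g=im.astype(int).sum(2)
dk=pad&(g<330); print(dk.sum(), P[dk].mean(0), u[dk].mean(),v[dk].mean(), cv2.minAreaRect(P[dk][:,:2].astype(np.float32)))
sp=(u>240)&(u<289)&(v>200)&(v<215)&(z>0.05)&(z<0.072); sp=cv2.morphologyEx(sp.astype(np.uint8),2,np.ones((3,3),np.uint8))>0
print("spout",cv2.minAreaRect(P[sp][:,:2].astype(np.float32)),P[sp].mean(0))
dm=(u>215)&(u<292)&(v>217)&(v<262)&(z>0.02)&(z<.05)
q=P[dm]; r=cv2.minAreaRect(q[:,:2].astype(np.float32)); print("dish",r,cv2.boxPoints(r),dm.sum())
for n,(a,b) in {"cup":((345,370),(190,216)),"drop":((140,165),(225,250))}.items():
    w=(u>a[0])&(u<a[1])&(v>b[0])&(v<b[1])&(z>.015); print(n,P[w].mean(0),P[w].min(0),P[w].max(0))
```

```text
[[0, 0, 512, 384, 194667], [247, 144, 60, 69, 1941]]
disp rect ((0.617274284362793, -0.19363176822662354), (0.0841510146856308, 0.17830243706703186), 77.1561508178711)
[[ 0.5210005  -0.21483669]
 [ 0.69484174 -0.25447237]
 [ 0.71354806 -0.17242685]
 [ 0.5397068  -0.13279116]]
edge slope [-0.1936748  -0.03331783] -0.19130630320249783
edge slope [-0.23199688 -0.08476822] -0.22796411233548267
pad rect ((0.5478522777557373, -0.2803784906864166), (0.04191552475094795, 0.02032381109893322), 73.63953399658203) [ 0.5465576  -0.28260545  0.10568449]
77 [ 0.54571216 -0.28549376  0.10570291] 300.15584415584414 202.92207792207793 ((0.5462233424186707, -0.28550902009010315), (0.03038906864821911, 0.020088354125618935), 73.63953399658203)
spout ((0.5411443710327148, -0.17152658104896545), (0.062188491225242615, 0.019950976595282555), 77.341552734375) [ 0.54149767 -0.17108514  0.06224433]
dish ((0.45295390486717224, -0.14796854555606842), (0.08494329452514648, 0.19233569502830505), 1.7859892845153809) [[ 0.4075057  -0.0531711 ]
 [ 0.41350007 -0.24541336]
 [ 0.49840212 -0.242766  ]
 [ 0.49240774 -0.05052373]] 291
cup [ 0.5520557  -0.46172111  0.05642675] [ 0.43682491 -0.48793223  0.01521452] [ 0.57528928 -0.13645315  1.21717984]
drop [0.45582909 0.13519298 0.06405941] [0.44003111 0.12391026 0.01509722] [0.47215586 0.15838703 0.10404349]
```

Run:
```python
from station import *
from h import *
d=np.load("pics/top0_d.npy");P=cloud(camera_params("top"),d); z=P[...,2]
m=(z>0.1)&(z<1)
for u in (30,60,100,140,180,210):
    w=P[:230,u][m[:230,u]]; print(u,w[:,0].min(),w[:,1].mean(), w[:,2].max()) if len(w) else 0
    print(P[140:192:6,u].round(3).tolist())
```

```text
30 0.8016443008746138 0.37098724613183715 0.4007734008447523
[[0.833, 0.683, -0.286], [0.81, 0.683, -0.288], [0.788, 0.682, -0.291], [0.765, 0.683, -0.295], [0.743, 0.683, -0.298], [0.72, 0.682, -0.298], [0.697, 0.682, -0.302], [0.674, 0.681, -0.301], [0.652, 0.684, -0.309]]
60 0.5934681597062275 0.22876334022828126 0.46096240350062745
[[0.637, 0.222, 0.455], [0.625, 0.221, 0.455], [0.613, 0.219, 0.458], [0.601, 0.218, 0.458], [0.594, 0.228, 0.437], [0.594, 0.257, 0.371], [0.64, 0.415, 0.031], [0.626, 0.428, 0.0], [0.608, 0.427, 0.0]]
100 0.5919913545199987 0.15547844050723675 0.460253340944615
[[0.636, 0.144, 0.458], [0.624, 0.143, 0.458], [0.612, 0.143, 0.458], [0.601, 0.143, 0.456], [0.594, 0.151, 0.433], [0.594, 0.174, 0.368], [0.595, 0.202, 0.29], [0.592, 0.229, 0.215], [0.606, 0.305, 0.004]]
140 0.5943226258107596 0.07618322573535566 0.4606837249971695
[[0.636, 0.067, 0.458], [0.624, 0.067, 0.458], [0.612, 0.066, 0.46], [0.601, 0.067, 0.456], [0.594, 0.074, 0.428], [0.595, 0.092, 0.358], [0.595, 0.112, 0.284], [0.596, 0.137, 0.186], [0.595, 0.166, 0.076]]
180 0.5944123753776119 -0.0042582277773240175 0.46203115339731193
[[0.635, -0.01, 0.458], [0.623, -0.01, 0.46], [0.611, -0.01, 0.458], [0.599, -0.01, 0.459], [0.595, -0.004, 0.423], [0.595, 0.007, 0.353], [0.595, 0.019, 0.278], [0.595, 0.034, 0.185], [0.595, 0.053, 0.071]]
210 0.5941321471853154 -0.06323556124257995 0.44516049731999285
[[0.638, -0.066, 0.443], [0.627, -0.066, 0.441], [0.615, -0.066, 0.442], [0.603, -0.066, 0.442], [0.595, -0.064, 0.422], [0.595, -0.058, 0.356], [0.594, -0.051, 0.278], [0.595, -0.043, 0.184], [0.594, -0.033, 0.073]]
```

>>> arm_command --targets '[[[0, 0, 0.05], [18, -42, 0], 0], [[0, 0, 0.05], [18, -42, 0], 0], [[0, 0, 0.05], [18, -42, 0], 0], [[0, 0, 0.05], [18, -42, 0], 0], [[0, 0, 0.05], [18, -42, 0], 0], [[0, 0, 0.05], [18, -42, 0], 0], [[0, 0, 0.05], [18, -42, 0], 0], [[0, 0, 0.05], [18, -42, 0], 0]]'

```text
t: 0.9
eef_pos: [0.4106, 0.2822, 0.4046]
ee_rot: [-3.142, 0.0, -0.003]
force: [1.0, 0.5, -0.4]
width: 0.0876
```

>>> arm_command --targets '[[[0, 0, 0.005], [2, -45, 0], 0], [[0, 0, 0.005], [2, -45, 0], 0], [[0, 0, 0.005], [2, -45, 0], 0], [[0, 0, 0.005], [0, -45, 0], 0], [[0, 0, 0.005], [0, -45, 0], 0], [[0, 0, 0.005], [-2, -45, 0], 0], [[0, 0, 0.005], [-2, -45, 0], 0], [[0, 0, 0], [-2, -45, 0], 0]]'

```text
t: 1.7
eef_pos: [0.4097, -0.0776, 0.4048]
ee_rot: [-3.141, -0.0, 0.03]
force: [0.8, 0.2, 1.2]
width: 0.0877
```

>>> arm_command --targets '[[[0, 0, 0], [-7, -24, -20], 0], [[0, 0, 0], [-7, -24, -30], 0], [[0, 0, 0], [-7, -24, -30], 0], [[0, 0, 0], [0, 0, -30], 0], [[0, 0, 0], [0, 0, 0], 0]]'

```text
t: 2.2
eef_pos: [0.3874, -0.1485, 0.2915]
ee_rot: [-3.141, 0.007, 0.027]
force: [-0.1, 0.4, 0.6]
width: 0.0874
```

Run:
```python
from station import *
from h import *
s=get_state(); print(s['eef_pos'],s['ee_rot'],s['q'].round(3))
im,d=grab_frame("wrist");np.save("pics/w1d.npy",d);cv2.imwrite("pics/w1.png",im[:,:,::-1])
im,d=grab_frame("side");cv2.imwrite("pics/s1.png",im[:,:,::-1])
```

```text
[ 0.38742555 -0.14851542  0.29152773] [-3.14133872  0.00719123  0.02668264] [ 1.140e-01  3.900e-02 -6.890e-01 -1.000e-03 -8.500e-01  1.484e+00]
```

View pics/w1.png

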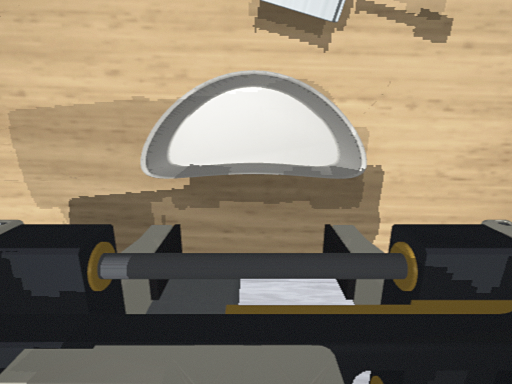

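View pics/s1.png

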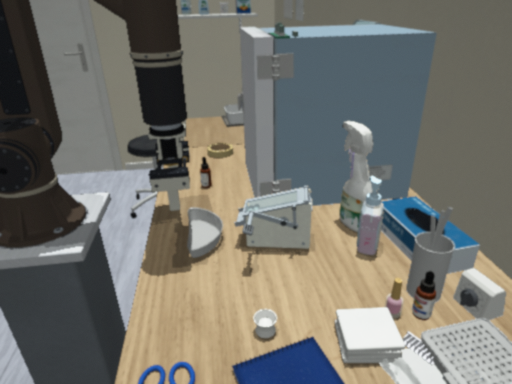

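The wrist view shows the dish, with its straight edge at row 175, ahead of the open fingers at columns 160 and 345. Both fingers are clear behind it, so I'll descend.

>>> arm_command --targets '[[[0, 0, 0], [0, 0, -30], 0], [[0, 0, 0], [0, 0, -30], 0], [[0, 0, 0], [0, 0, -25], 0], [[0, 0, 0], [0, 0, -15], 0], [[0, 0, 0], [0, 0, 0], 0]]'

```text
t: 2.8
eef_pos: [0.3901, -0.1473, 0.1946]
ee_rot: [3.141, 0.001, 0.03]
force: [0.9, -0.6, -0.4]
width: 0.0876
```

Run:
```python
from station import *
from h import *
im,d=grab_frame("side");cv2.imwrite("pics/s2.png",cv2.resize(im[140:290,130:330,::-1],None,fx=4,fy=4))
```

```text
(no output)
```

View pics/s2.png

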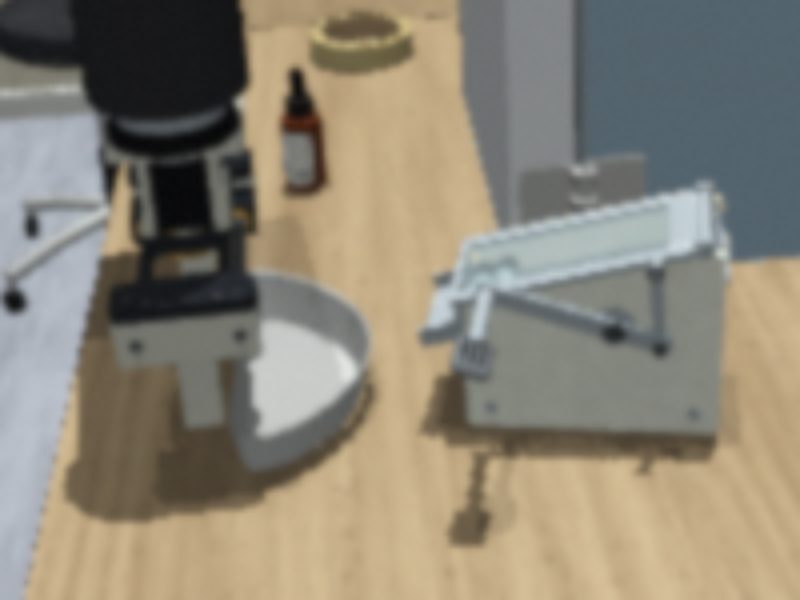

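>>> arm_command --targets '[[[0, 0, 0], [4, 0, -6], 0], [[0, 0, -0.03], [6, -1, 0], 0], [[0, 0, -0.04], [5, -1, 0], 0], [[0, 0, -0.04], [5, -1, 0], 0], [[0, 0, -0.04], [5, -1, 0], 0], [[0, 0, -0.04], [5, -1, 0], 0], [[0, 0, -0.04], [5, -1, 0], 0], [[0, 0, -0.02], [5, -1, 0], 0]]'

```text
t: 3.65
eef_pos: [0.4299, -0.1549, 0.1893]
ee_rot: [-3.142, -0.0, -0.223]
force: [-2.7, 1.4, 2.8]
width: 0.0877
```

>>> arm_command --targets '[[[0, 0, 0], [5, -1, 0], 0], [[0, 0, 0], [5, 0, 0], 0], [[0, 0, 0], [5, 0, 0], 0], [[0, 0, 0], [4, -1, 0], 0], [[0, 0, 0], [3, 0, 0], 0], [[0, 0, 0], [0, 0, 0], 0]]'

```text
t: 4.25
eef_pos: [0.4521, -0.1568, 0.1887]
ee_rot: [-3.141, -0.001, -0.221]
force: [-1.1, 0.3, -0.2]
width: 0.088
```

Run:
```python
from station import *
from h import *
s=get_state(); print(s['eef_pos'],s['ee_rot'],s['force'])
im,d=grab_frame("top");c=camera_params("top")
cv2.imwrite("pics/t3.png",cv2.resize(im[135:265,205:325,::-1],None,fx=4.6,fy=4.6,interpolation=cv2.INTER_CUBIC))
np.save("pics/t3.npy",im);np.save("pics/t3d.npy",d)
im,d=grab_frame("wrist");cv2.imwrite("pics/w3.png",im[:,:,::-1])
```

```text
[ 0.45214535 -0.1568382   0.18866717] [-3.14147740e+00 -8.39306258e-04 -2.20557523e-01] [-1.11421288  0.27752879 -0.22666949]
```

View pics/t3.png

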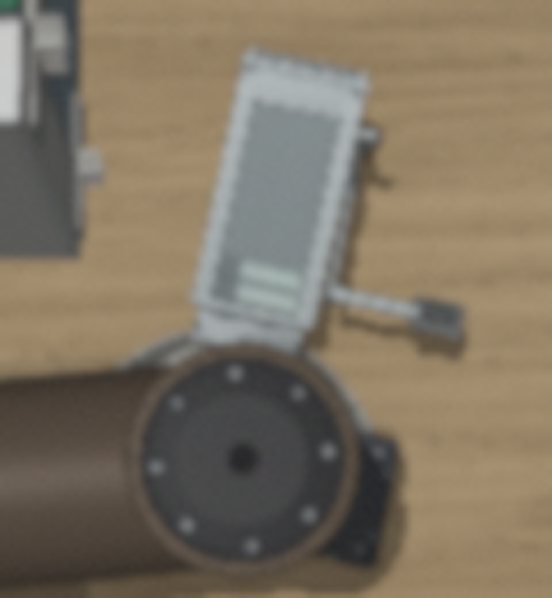

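View pics/w3.png

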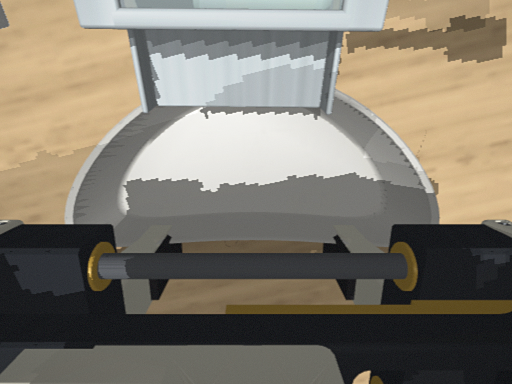

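The wrist view shows the dish square to the dispenser and centred on the spout, with the spout centre at column 238 and the dish centre at about column 252. There are about 13 mm left, so I'll creep until the force shows contact.

>>> arm_command --targets '[[[0, 0, 0], [3, -1, 0], 0], [[0, 0, 0], [3, 0, 0], 0], [[0, 0, 0], [2, -1, 0], 0], [[0, 0, 0], [2, 0, 0], 0], [[0, 0, 0], [0, 0, 0], 0]]'

```text
t: 4.85
eef_pos: [0.4618, -0.1589, 0.1887]
ee_rot: [3.142, -0.0, -0.221]
force: [-1.4, -0.1, 0.2]
width: 0.0878
```

>>> arm_command --targets '[[[0, 0, 0], [2, 0, 0], 0], [[0, 0, 0], [0, 0, 0], 0]]'

```text
t: 5.05
eef_pos: [0.4636, -0.1589, 0.1887]
ee_rot: [3.142, -0.0, -0.221]
force: [-1.3, -1.2, 0.0]
width: 0.0877
```

>>> arm_command --targets '[[[0, 0, 0], [2, 0, 0], 0], [[0, 0, 0], [0, 0, 0], 0]]'

```text
t: 5.25
eef_pos: [0.4659, -0.1588, 0.1887]
ee_rot: [-3.141, -0.001, -0.221]
force: [-1.0, 0.4, -1.3]
width: 0.0876
```

>>> arm_command --targets '[[[0, 0, 0], [2, -1, 0], 0], [[0, 0, 0], [0, 0, 0], 0]]'

```text
t: 5.45
eef_pos: [0.4674, -0.1598, 0.1886]
ee_rot: [-3.142, 0.001, -0.221]
force: [-2.2, 2.9, 1.9]
width: 0.0873
```

>>> arm_command --targets '[[[0, 0, 0], [2, 0, 0], 0], [[0, 0, 0], [0, 0, 0], 0]]'

```text
t: 5.65
eef_pos: [0.468, -0.1598, 0.1883]
ee_rot: [3.141, 0.004, -0.221]
force: [-9.2, 3.4, 6.7]
width: 0.0875
```

Run:
```python
from station import *
from h import *
im,d=grab_frame("side");cv2.imwrite("pics/s4.png",cv2.resize(im[160:280,160:330,::-1],None,fx=4.6,fy=4.6,interpolation=cv2.INTER_CUBIC))
im,d=grab_frame("wrist");cv2.imwrite("pics/w4.png",im[:,:,::-1])
```

```text
(no output)
```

View pics/s4.png

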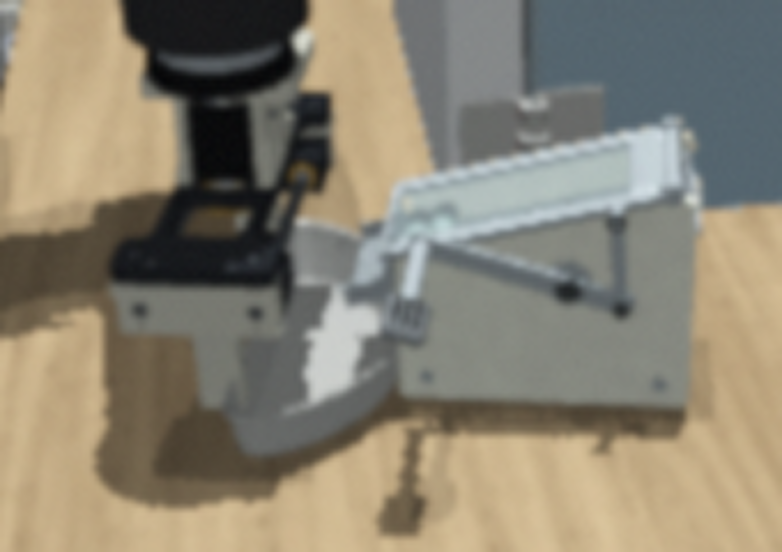

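View pics/w4.png

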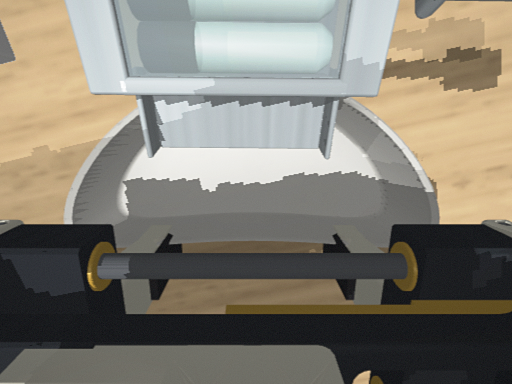

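The dish is against the dispenser: the force jumped to 9 N, within 2 mm of the predicted position, and the lid is still shut. Now I'll back off and rise.

>>> arm_command --targets '[[[0, 0, 0], [-5, 1, 0], 0], [[0, 0, 0], [-15, 3, 0], 0], [[0, 0, 0], [-10, 2, 10], 0], [[0, 0, 0], [0, 0, 40], 0], [[0, 0, 0], [0, 0, 45], 0], [[0, 0, 0], [0, 0, 45], 0], [[0, 0, 0], [0, 0, 30], 0]]'

```text
t: 6.45
eef_pos: [0.4401, -0.1539, 0.3625]
ee_rot: [-3.141, -0.006, -0.22]
force: [1.5, 0.5, 0.1]
width: 0.0876
```

Run:
```python
from station import *
from h import *
c=camera_params("top"); d=np.load("pics/t3d.npy"); P=cloud(c,d)
for u,v in [(258,234),(235,234),(215,232),(225,222),(225,245),(225,255)]: print(P[v,u].round(3))
s=get_state(); print(s['q'].round(3),s['eef_pos'])
im,d=grab_frame("wrist");cv2.imwrite("pics/w5.png",im[:,:,::-1])
im,d=grab_frame("side");cv2.imwrite("pics/s5.png",im[:,:,::-1])
P=cloud(camera_params("side"),d)
for v in range(0,240,8): print(v,P[v,140:240:10].round(2)[:, [0,2]].tolist())
```

```text
[ 0.454 -0.158  0.454]
[ 0.454 -0.115  0.451]
[ 0.459 -0.076  0.436]
[ 0.478 -0.094  0.424]
[ 0.434 -0.095  0.432]
[ 0.414 -0.094  0.421]
[ 8.800e-02  4.200e-02 -4.960e-01  1.000e-03 -1.027e+00  1.262e+00] [ 0.44013476 -0.15393321  0.36251974]
0 [[0.01, 0.53], [0.39, 0.54], [0.41, 0.54], [0.43, 0.54], [0.45, 0.53], [0.47, 0.53], [0.48, 0.53], [0.56, 0.52], [0.64, 0.52], [0.72, 0.51]]
8 [[-0.0, 0.47], [0.09, 0.47], [0.41, 0.52], [0.43, 0.52], [0.45, 0.52], [0.46, 0.52], [0.48, 0.52], [0.55, 0.46], [0.63, 0.46], [0.71, 0.46]]
16 [[-0.01, 0.41], [0.09, 0.42], [0.41, 0.51], [0.43, 0.51], [0.45, 0.51], [0.46, 0.51], [0.48, 0.51], [0.54, 0.41], [0.62, 0.41], [0.69, 0.41]]
24 [[-0.02, 0.36], [0.06, 0.35], [0.41, 0.5], [0.43, 0.5], [0.44, 0.5], [0.46, 0.5], [0.48, 0.49], [0.54, 0.34], [0.62, 0.34], [0.71, 0.34]]
32 [[-0.03, 0.3], [0.05, 0.29], [0.41, 0.48], [0.42, 0.48], [0.44, 0.48], [0.46, 0.48], [0.48, 0.48], [0.54, 0.28], [0.62, 0.28], [0.7, 0.27]]
40 [[-0.04, 0.24], [0.04, 0.23], [0.4, 0.47], [0.42, 0.47], [0.44, 0.47], [0.46, 0.47], [0.48, 0.47], [0.53, 0.22], [0.61, 0.22], [0.7, 0.21]
[... 2823 characters left out ...]
 -0.9], [-0.05, -0.9], [0.31, -0.0], [0.34, -0.0], [0.37, -0.0], [0.4, 0.0], [0.43, -0.0], [0.46, 0.0], [0.49, 0.0], [0.52, 0.0]]
208 [[-0.11, -0.9], [-0.03, -0.9], [0.32, 0.0], [0.35, -0.0], [0.38, 0.0], [0.41, -0.0], [0.43, 0.0], [0.46, -0.0], [0.49, 0.0], [0.52, -0.0]]
216 [[-0.09, -0.9], [-0.02, -0.89], [0.32, 0.0], [0.35, -0.0], [0.38, -0.0], [0.41, -0.0], [0.43, -0.0], [0.46, 0.0], [0.49, 0.03], [0.48, 0.54]]
224 [[-0.08, -0.9], [0.3, -0.0], [0.33, 0.0], [0.35, 0.0], [0.38, -0.0], [0.41, 0.0], [0.43, -0.0], [0.46, 0.0], [0.49, 0.02], [0.51, 0.0]]
232 [[-0.06, -0.9], [0.31, 0.0], [0.33, -0.0], [0.36, -0.0], [0.38, -0.0], [0.41, -0.0], [0.43, 0.0], [0.46, -0.0], [0.49, 0.0], [0.51, 0.0]]
```

View pics/w5.png

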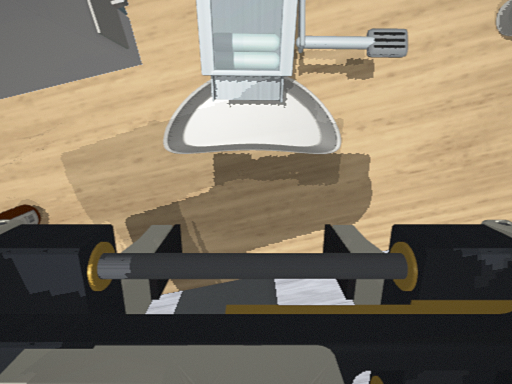

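View pics/s5.png

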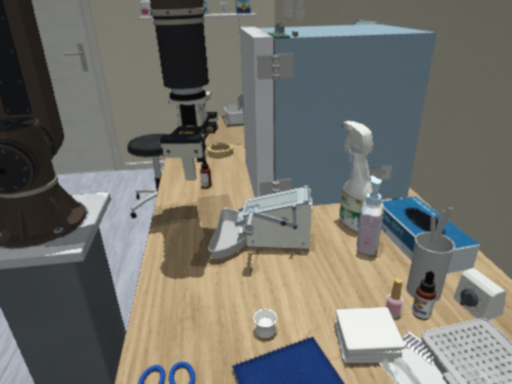

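The dish is seated under the spout. Before pressing I need the extent of the arm's sideways link, because the steriliser stands close on the left.

Run:
```python
from station import *
from h import *
im=np.load("pics/t3.npy");cv2.imwrite("pics/t3f.png",im[:,:,::-1])
d=np.load("pics/t3d.npy");P=cloud(camera_params("top"),d);z=P[...,2]
for v in (215,225,235,245,255,265,280,300): print(v,[tuple(p.round(2)) for p in P[v,110:290:12]])
d=np.load("pics/top0_d.npy");P=cloud(camera_params("top"),d)
for v in (60,100,130,150,165): print(v,[tuple(p.round(2)) for p in P[v,200:232:4]])
```

```text
215 [(np.float64(0.52), np.float64(0.27), np.float64(0.0)), (np.float64(0.52), np.float64(0.24), np.float64(0.0)), (np.float64(0.52), np.float64(0.2), np.float64(0.0)), (np.float64(0.52), np.float64(0.17), np.float64(0.0)), (np.float64(0.52), np.float64(0.13), np.float64(-0.0)), (np.float64(0.52), np.float64(0.09), np.float64(-0.0)), (np.float64(0.52), np.float64(0.06), np.float64(0.0)), (np.float64(0.52), np.float64(0.02), np.float64(0.0)), (np.float64(0.52), np.float64(-0.01), np.float64(0.0)), (np.float64(0.52), np.float64(-0.05), np.float64(0.0)), (np.float64(0.49), np.float64(-0.1), np.float64(0.41)), (np.float64(0.49), np.float64(-0.13), np.float64(0.45)), (np.float64(0.49), np.float64(-0.15), np.float64(0.45)), (np.float64(0.49), np.float64(-0.17), np.float64(0.45)), (np.float64(0.52), np.float64(-0.23), np.float64(0.0))]
225 [(np.float64(0.49), np.float64(0.27), np.float64(0.0)), (np.float64(0.49), np.float64(0.24), np.float64(0.0)), (np.float64(0.47), np.float64(0.08), np.float64(0.42)), (np.float64(0.47), np.float64(0.06), np.float64(0.42)), (np.float64(0.47), np.float64(0.
[... 7275 characters left out ...]
loat64(0.42)), (np.float64(0.64), np.float64(-0.07), np.float64(0.37)), (np.float64(0.64), np.float64(-0.08), np.float64(0.37)), (np.float64(0.72), np.float64(-0.07), np.float64(-0.0)), (np.float64(0.72), np.float64(-0.08), np.float64(-0.0))]
165 [(np.float64(0.59), np.float64(-0.04), np.float64(0.41)), (np.float64(0.59), np.float64(-0.05), np.float64(0.41)), (np.float64(0.59), np.float64(-0.06), np.float64(0.41)), (np.float64(0.6), np.float64(-0.07), np.float64(0.39)), (np.float64(0.62), np.float64(-0.07), np.float64(0.28)), (np.float64(0.65), np.float64(-0.07), np.float64(0.14)), (np.float64(0.67), np.float64(-0.07), np.float64(0.0)), (np.float64(0.67), np.float64(-0.08), np.float64(0.0))]
```

View pics/t3f.png

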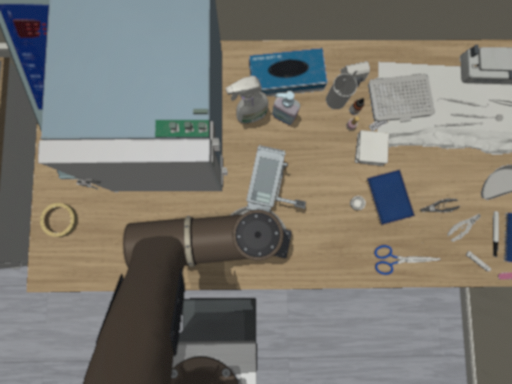

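The link runs about 0.25 m to the left of the tool at about 0.19 m above the TCP, with a 0.055 m radius. With the tool vertical it would hit the steriliser corner at (0.594,-0.07). So I'll tilt the tool 0.3 rad back towards the robot, with the jaws along the dispenser's x. First I'll refine the pad position from the wrist picture.

Run:
```python
from station import *
from h import *
c=camera_params("wrist"); im=cv2.imread("pics/w5.png")
hsv=cv2.cvtColor(im,cv2.COLOR_BGR2HSV)
m=np.zeros(im.shape[:2],np.uint8); m[22:62,360:415]=((hsv[22:62,360:415,1]<60)).astype(np.uint8)
n,l,s,cc=cv2.connectedComponentsWithStats(m); print(s.tolist())
for p in [(369,30),(407,29),(408,55),(370,56),(389,42)]: print(p,ray(c,*p,0.104).round(4))
o=np.array([.616,-.190]);a=-.222;xp=np.array([np.cos(a),np.sin(a)]);yp=np.array([-xp[1],xp[0]])
# spout front corners (214,101),(284,101) at z=.058
for p in [(214,101),(284,101)]:
    w=ray(c,*p,.058)[:2]; print(w.round(4),(w-o)@xp,(w-o)@yp)
pd=ray(c,389,42,.104)[:2];print("pad in disp",(pd-o)@xp,(pd-o)@yp)
for p in [(164,143),(340,145),(165,120),(340,122)]:
    w=ray(c,*p,.035)[:2];print("dish",p,(w-o)@xp,(w-o)@yp)
```

```text
[[0, 0, 512, 384, 195357], [360, 28, 48, 30, 1251]]
(369, 30) [ 0.5563 -0.2718  0.104 ]
(407, 29) [ 0.5505 -0.3004  0.104 ]
(408, 55) [ 0.532  -0.2998  0.104 ]
(370, 56) [ 0.5378 -0.2706  0.104 ]
(389, 42) [ 0.5445 -0.2861  0.104 ]
[ 0.5358 -0.1369] -0.08988278513598114 0.0341770500709678
[ 0.5208 -0.2035] -0.08984499403247355 -0.03415551889957284
pad in disp -0.048583106084119795 -0.10946065298385609
dish (164, 143) -0.13248912525168186 0.0935555891494656
dish (340, 145) -0.13454049585066044 -0.09956930916837685
dish (165, 120) -0.10810094659782786 0.09045235152569879
dish (340, 122) -0.11007087605150329 -0.0975069957778129
```

>>> arm_command --targets '[[[0, 0, -0.14], [0, -10, 0], 0.5], [[0, 0, -0.14], [0, -10, 0], 1], [[0, 0, -0.14], [0, -10, 0], 1], [[0, 0, -0.14], [0, -10, 0], 1], [[0, 0, -0.14], [0, -10, 0], 1], [[0, 0, -0.14], [0, -10, 0], 1], [[0, 0, -0.14], [0, -10, 0], 1], [[0, 0, -0.14], [0, -10, 0], 1]]' --squeeze 10

```text
t: 7.35
eef_pos: [0.4397, -0.2343, 0.3582]
ee_rot: [-3.141, -0.0, -1.347]
force: [-0.3, 0.5, -0.2]
width: 0.0291
```

>>> arm_command --targets '[[[0, 0, -0.145], [10, -10, 0], 1], [[0, 0, -0.15], [10, -10, 0], 1], [[0, 0, -0.15], [10, -10, 0], 1], [[-0.022, -0.098, 0], [10, -10, 0], 1], [[-0.022, -0.098, 0], [10, -2, 0], 1], [[-0.022, -0.098, 0], [2, 0, -20], 1], [[0, 0, 0], [0, 0, -20], 1], [[0, 0, 0], [0, 0, 0], 1]]'

```text
t: 8.15
eef_pos: [0.4903, -0.2756, 0.3158]
ee_rot: [-2.844, -0.001, -1.787]
force: [0.0, -0.1, -0.9]
width: 0.0006
```

Run:
```python
from station import *
from h import *
s=get_state(); print(s['eef_pos'],s['ee_rot'],s['q'].round(3),s['force'],s['width'])
r=R.from_euler('xyz',s['ee_rot']).as_matrix(); tip=s['eef_pos']+.178*r[:,2]; print("tip",tip,"jaw",r[:,1])
o=np.array([.616,-.190]);a=-.222;xp=np.array([np.cos(a),np.sin(a)]);yp=np.array([-xp[1],xp[0]])
print((tip[:2]-o)@xp,(tip[:2]-o)@yp)
for n in("side","top","wrist"):
    im,d=grab_frame(n);cv2.imwrite(f"pics/{n}6.png",im[:,:,::-1])
```

```text
[ 0.49025155 -0.27555951  0.31584913] [-2.84445885e+00 -1.34410080e-03 -1.78654949e+00] [-0.157  0.172 -0.502  0.033 -0.6   -0.082] [ 0.04262132 -0.14790296 -0.90286665] 0.0005781658407133867
tip [ 0.5411093  -0.28693991  0.14564932] jaw [-0.93409522  0.20431757 -0.29278055]
-0.051708487625280006 -0.11105042168366983
```

View pics/side6.png

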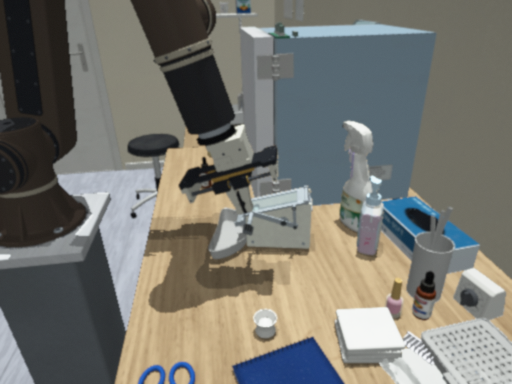

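View pics/top6.png

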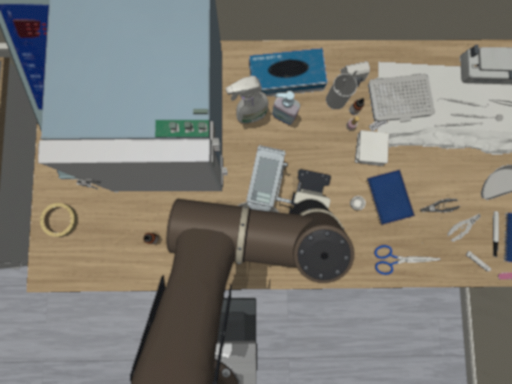

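View pics/wrist6.png

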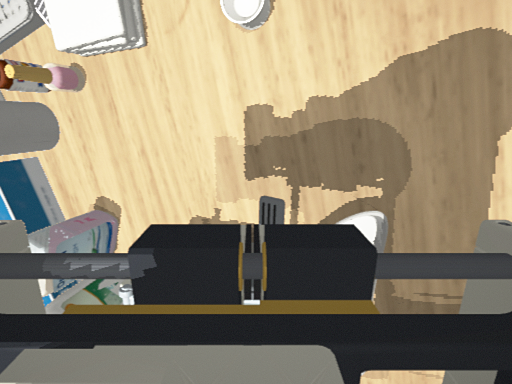

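The side, top and wrist views show the closed fingers directly above the pad, with the pad at wrist pixel (272,210). The link is clear in front of the steriliser, so I'll descend onto the pad.

>>> arm_command --targets '[[[0, 0, 0], [1, 0, -10], 1], [[0, 0, 0], [0, 0, -10], 1], [[0, 0, 0], [0, 0, -8], 1], [[0, 0, 0], [0, 0, -5], 1], [[0, 0, 0], [0, 0, -3], 1], [[0, 0, 0], [0, 0, 0], 1]]'

```text
t: 8.9
eef_pos: [0.4924, -0.2758, 0.2821]
ee_rot: [-2.841, -0.002, -1.786]
force: [-0.6, 0.1, 0.1]
width: 0.0005
```

>>> arm_command --targets '[[[0, 0, 0], [0, 0, -3], 1], [[0, 0, 0], [0, 0, -3], 1], [[0, 0, 0], [0, 0, -3], 1], [[0, 0, 0], [0, 0, 0], 1]]'

```text
t: 9.3
eef_pos: [0.4921, -0.2758, 0.2733]
ee_rot: [-2.841, -0.002, -1.786]
force: [-3.8, 0.6, 3.4]
width: 0.0005
```

```bash
cat > look.py <<'E'
from station import *
from h import *
import sys
t=sys.argv[1]
s=get_state()
r=R.from_euler('xyz',s['ee_rot']).as_matrix(); tip=s['eef_pos']+.178*r[:,2]
o=np.array([.616,-.190]);a=-.222;xp=np.array([np.cos(a),np.sin(a)]);yp=np.array([-xp[1],xp[0]])
print("t",s['t'],"F",s['force'].round(1),"tip disp",((tip[:2]-o)@xp).round(4),((tip[:2]-o)@yp).round(4),tip[2].round(4))
im,d=grab_frame("side");cv2.imwrite(f"pics/s{t}.png",cv2.resize(im[130:270,180:330,::-1],None,fx=4,fy=4,interpolation=cv2.INTER_CUBIC))
E
python3 look.py 7
```

```text
t 9.3 F [-3.8  0.6  3.4] tip disp -0.0493 -0.111 0.1033
```

View pics/s7.png

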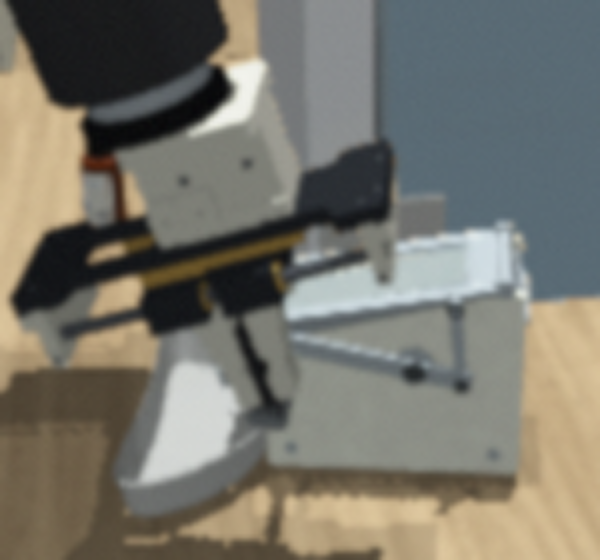

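>>> arm_command --targets '[[[0, 0, 0], [0, 0, -4], 1], [[0, 0, 0], [0, 0, -4], 1], [[0, 0, 0], [0, 0, -4], 1], [[0, 0, 0], [0, 0, -4], 1], [[0, 0, 0], [0, 0, 0], 1]]'

```text
t: 9.85
eef_pos: [0.4924, -0.2758, 0.257]
ee_rot: [-2.841, -0.002, -1.786]
force: [-2.0, 0.2, 2.2]
width: 0.0004
```

```bash
python3 look.py 8
```

```text
t 9.85 F [-2.   0.2  2.2] tip disp -0.049 -0.1109 0.0869
```

View pics/s8.png

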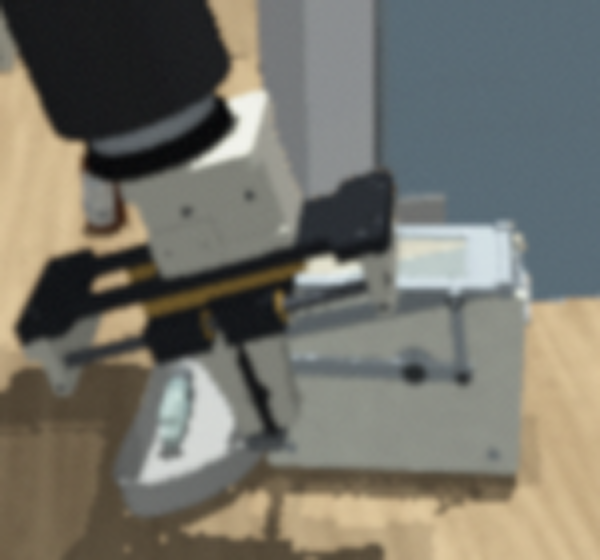

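The lid is lifting and a vial is already in the dish at about (175,410). I'll keep pressing to the stop.

>>> arm_command --targets '[[[0, 0, 0], [0, 0, -4], 1], [[0, 0, 0], [0, 0, -4], 1], [[0, 0, 0], [0, 0, -4], 1], [[0, 0, 0], [0, 0, -4], 1], [[0, 0, 0], [0, 0, -4], 1], [[0, 0, 0], [0, 0, 0], 1]]'

```text
t: 10.5
eef_pos: [0.493, -0.2759, 0.2375]
ee_rot: [-2.839, -0.002, -1.786]
force: [0.1, -0.9, 1.9]
width: 0.0007
```

>>> arm_command --targets '[[[0, 0, 0], [0, 0, -3], 1], [[0, 0, 0], [0, 0, -3], 1], [[0, 0, 0], [0, 0, 0], 1]]'

```text
t: 10.8
eef_pos: [0.4925, -0.2758, 0.2314]
ee_rot: [-2.84, -0.002, -1.786]
force: [2.1, -0.7, 3.6]
width: 0.0002
```

```bash
python3 look.py 9
```

```text
t 10.8 F [ 2.1 -0.7  3.6] tip disp -0.0487 -0.1108 0.0614
```

View pics/s9.png

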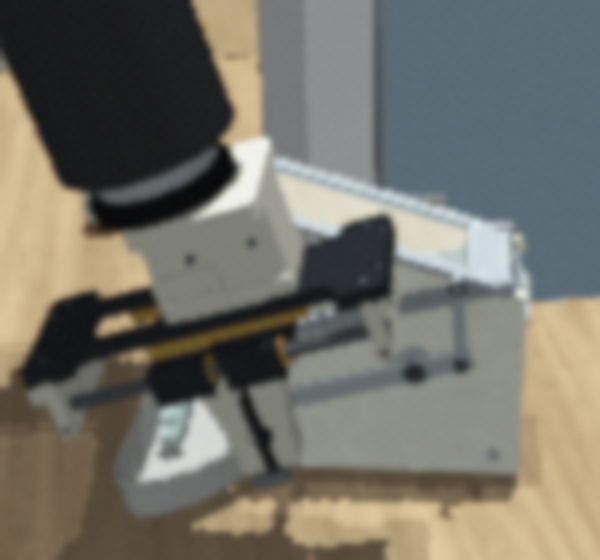

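>>> arm_command --targets '[[[0, 0, 0], [0, 0, -2], 1], [[0, 0, 0], [0, 0, -1], 1], [[0, 0, 0], [0, 0, 0], 1]]'

```text
t: 11.15
eef_pos: [0.4926, -0.2759, 0.2299]
ee_rot: [-2.839, -0.002, -1.786]
force: [-4.2, 3.5, 15.8]
width: 0.0006
```

>>> arm_command --targets '[[[0, 0, 0], [0, 0, -1], 1], [[0, 0, 0], [0, 0, 0], 1], [[0, 0, 0], [0, 0, 0], 1], [[0, 0, 0], [0, 0, 0], 1]]'

```text
t: 11.55
eef_pos: [0.4925, -0.2759, 0.2297]
ee_rot: [-2.838, -0.002, -1.786]
force: [-8.1, 4.7, 23.4]
width: 0.0008
```

```bash
python3 look.py 10
python3 - <<'E'
from station import *
from h import *
im,d=grab_frame("top");cv2.imwrite("pics/t10.png",cv2.resize(im[135:285,205:355,::-1],None,fx=4,fy=4,interpolation=cv2.INTER_CUBIC))
im,d=grab_frame("wrist");cv2.imwrite("pics/w10.png",im[:,:,::-1])
E
```

```text
t 11.55 F [-8.1  4.7 23.4] tip disp -0.0482 -0.1109 0.0598
```

View pics/t10.png

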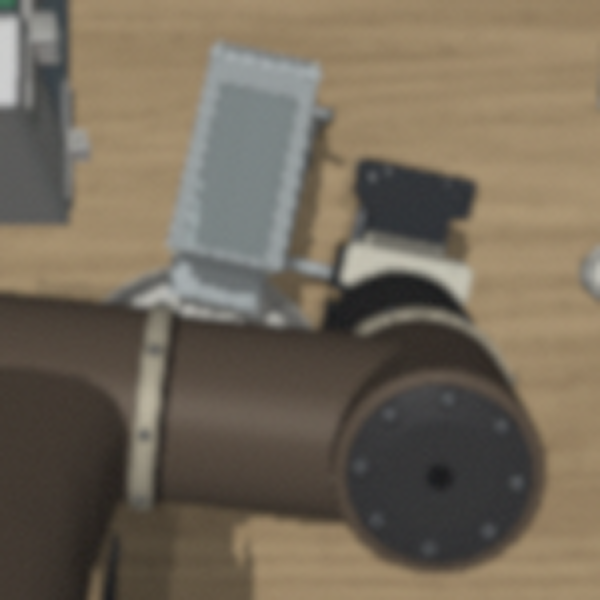

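View pics/w10.png

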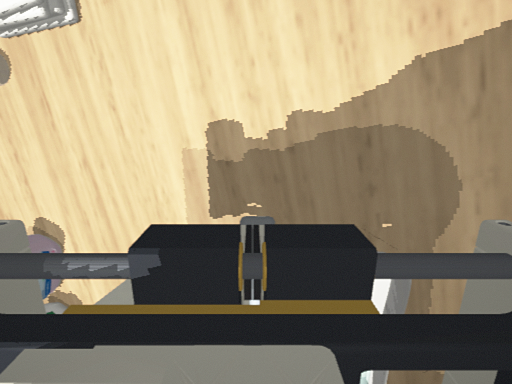

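View pics/s10.png

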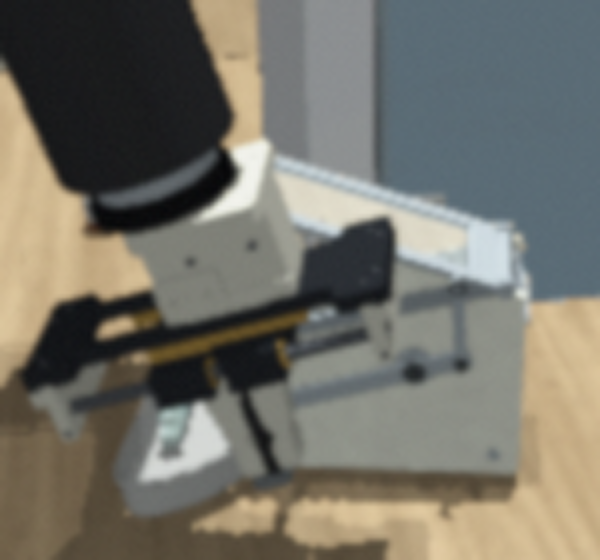

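At the stop: the vertical force is 23 N and the lid is up, with no vial visible through its window. I'll hold a little longer and check for two vials.

>>> arm_command --targets '[[[0, 0, 0], [0, 0, 1], 1], [[0, 0, 0], [0, 0, 0], 1], [[0, 0, 0], [0, 0, 0], 1], [[0, 0, 0], [0, 0, 0], 1], [[0, 0, 0], [0, 0, 0], 1], [[0, 0, 0], [0, 0, 0], 1]]'

```text
t: 12.3
eef_pos: [0.4926, -0.2759, 0.2299]
ee_rot: [-2.839, -0.002, -1.786]
force: [-3.8, 3.1, 16.0]
width: 0.0004
```

```bash
python3 look.py 11
python3 - <<'E'
from station import *
from h import *
im,d=grab_frame("side");cv2.imwrite("pics/s11z.png",cv2.resize(im[215:265,200:260,::-1],None,fx=10,fy=10,interpolation=cv2.INTER_CUBIC))
E
```

```text
t 12.3 F [-3.8  3.1 16. ] tip disp -0.0484 -0.1109 0.06
```

View pics/s11z.png

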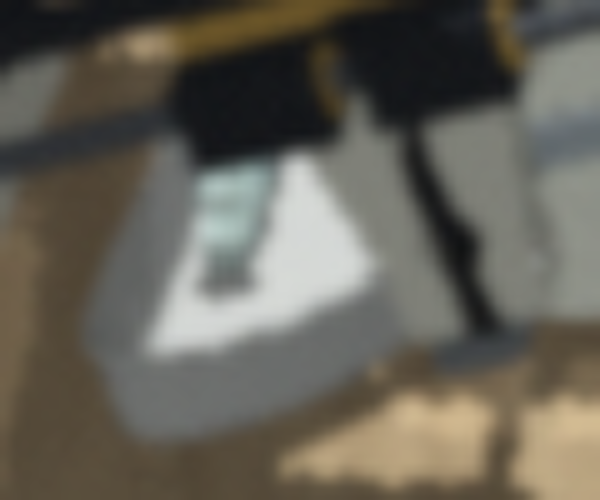

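```bash
python3 - <<'E'
from station import *
from h import *
im,d=grab_frame("side");c=camera_params("side");P=cloud(c,d)
o=np.array([.616,-.190]);a=-.222;xp=np.array([np.cos(a),np.sin(a)]);yp=np.array([-xp[1],xp[0]])
X=(P[...,:2]-o)@xp;Y=(P[...,:2]-o)@yp
for v in range(228,252,2):
    print(v,' '.join('%4d/%3d/%3d'%(X[v,u]*1e3,Y[v,u]*1e3,P[v,u,2]*1e3) for u in range(212,238,2)))
    print('    ',' '.join('%3d,%3d,%3d'%tuple(im[v,u]) for u in range(212,238,2)))
E
python3 - <<'E'
import cv2
im=cv2.imread("pics/s8.png"); cv2.imwrite("pics/s8z.png",cv2.resize(im[340:530,100:300],None,fx=3,fy=3,interpolation=cv2.INTER_CUBIC))
E
```

```text
228 -117/-142/123 -113/-144/124 -109/-143/124 -103/-150/129  -99/-149/128  -95/-152/130  -91/-149/128  -87/-149/129  -83/-148/128  -79/-148/128  -75/-150/130  -76/-122/112  -72/-120/110
      49, 50, 53  54, 55, 55  64, 66, 67  46, 49, 50  21, 23, 26  21, 22, 24  20, 22, 25  20, 22, 24  21, 24, 26  26, 28, 31  33, 35, 36  91, 93, 87 118,119,111
230 -162/ 33/  1 -157/ 35/  0 -141/-11/ 31 -103/-150/124  -99/-151/125  -95/-150/124  -92/-147/123  -87/-151/125  -84/-148/123  -80/-148/123  -80/-122/107  -77/-120/105  -72/-123/107
      73, 66, 56  90, 82, 69 106,106,102  79, 82, 82  27, 30, 32  28, 32, 33  40, 46, 47  50, 57, 59  94, 96, 96 124,126,123 104,105,100 121,122,114 127,127,120
232 -161/ 26/  0 -155/ 25/  0 -141/-13/ 27 -140/  3/ 15 -100/-150/119  -96/-147/117 -120/-18/ 31 -119/  4/ 16 -118/ 24/  2 -114/ 25/  2  -81/-122/102  -77/-121/101  -72/-123/102
      84, 74, 57  98, 91, 81 110,111,109 102,104,104 109,121,118 130,147,143 142,163,158 128,146,144 175,179,177 201,204,201 145,147,140 128,129,120 126,127,119
234 -159/ 17/  0 -141/-32/ 33 -141/-15/ 22 -139/  0/ 11 -128/-24/ 29 -
[... 2242 characters left out ...]
,124,121 108,110,109 104,106,104
248 -143/-59/ 12 -140/-49/  5 -137/-44/  2 -131/-45/  3 -127/-43/  2 -122/-44/  2 -108/-88/ 35 -104/-84/ 32 -100/-81/ 30  -96/-76/ 27  -92/-74/ 25  -89/-67/ 20  -85/-60/ 15
      98,101, 99 130,133,131 196,199,197 208,211,208 203,205,204 190,193,191 162,164,161 137,140,138 125,128,126 110,113,111 105,107,106 105,107,106 103,105,104
250 -142/-62/  9 -140/-52/  1 -125/-94/ 33 -119/-98/ 36 -115/-95/ 34 -112/-91/ 31 -108/-86/ 28 -105/-81/ 24 -100/-81/ 25  -97/-75/ 20  -93/-70/ 17  -89/-65/ 13  -86/-57/  8
     101,104,102 126,129,126 151,154,151 135,138,136 129,132,130 122,125,123 109,112,110 109,110,109 107,109,108 106,108,107 105,108,106 105,107,106 104,105,103
```

View pics/s8z.png

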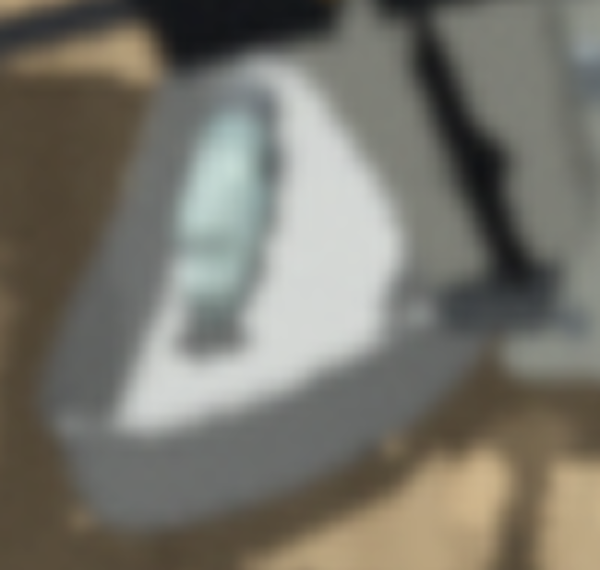

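The dish shows two stacked bodies at about x' −124, y' −25, with surface heights of about 15–20 mm and about 30 mm. They meet at a dividing line, with a cap below it, and the window looks empty. That fits both vials being in the dish, but I'll confirm it once the view is free. Now I'll let the lever up slowly.

>>> arm_command --targets '[[[0, 0, 0], [0, 0, 2], 1], [[0, 0, 0], [0, 0, 3], 1], [[0, 0, 0], [0, 0, 3], 1], [[0, 0, 0], [0, 0, 3], 1], [[0, 0, 0], [0, 0, 3], 1], [[0, 0, 0], [0, 0, 3], 1], [[0, 0, 0], [0, 0, 3], 1], [[0, 0, 0], [0, 0, 3], 1]]'

```text
t: 13.25
eef_pos: [0.4923, -0.2759, 0.2519]
ee_rot: [-2.841, -0.002, -1.786]
force: [-2.2, 0.3, 2.5]
width: 0.0007
```

>>> arm_command --targets '[[[0, 0, 0], [0, 0, 3], 1], [[0, 0, 0], [0, 0, 3], 1], [[0, 0, 0], [0, 0, 3], 1], [[0, 0, 0], [0, 0, 3], 1], [[0, 0, 0], [0, 0, 3], 1], [[0, 0, 0], [0, 0, 2], 1], [[0, 0, 0], [0, 0, 2], 1], [[0, 0, 0], [0, 0, 1], 1]]'

```text
t: 14.05
eef_pos: [0.493, -0.2758, 0.2721]
ee_rot: [-2.839, -0.002, -1.786]
force: [2.1, -0.1, 1.3]
width: 0.0003
```

```bash
python3 look.py 12
```

```text
t 14.05 F [ 2.1 -0.1  1.3] tip disp -0.048 -0.1107 0.1022
```

View pics/s12.png

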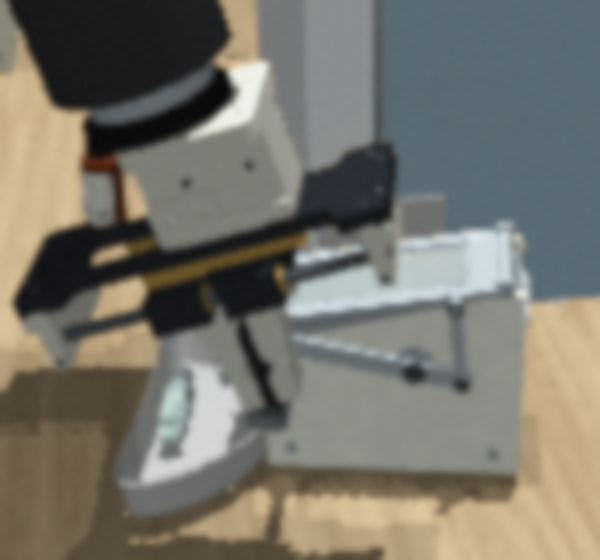

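Nearly shut, so I'll do the last millimetres in 1 mm steps.

>>> arm_command --targets '[[[0, 0, 0], [0, 0, 1], 1], [[0, 0, 0], [0, 0, 1], 1], [[0, 0, 0], [0, 0, 1], 1], [[0, 0, 0], [0, 0, 1], 1], [[0, 0, 0], [0, 0, 1], 1], [[0, 0, 0], [0, 0, 1], 1], [[0, 0, 0], [0, 0, 1], 1], [[0, 0, 0], [0, 0, 1], 1]]'

```text
t: 14.9
eef_pos: [0.4924, -0.2759, 0.2797]
ee_rot: [-2.84, -0.002, -1.786]
force: [1.6, -0.3, 2.3]
width: 0.0005
```

>>> arm_command --targets '[[[0, 0, 0], [0, 0, 1], 1], [[0, 0, 0], [0, 0, 1], 1], [[0, 0, 0], [0, 0, 2], 1], [[0, 0, 0], [0, 0, 3], 1], [[0, 0, 0], [0, 0, 5], 1], [[0, 0, 0], [0, 0, 10], 1], [[0, 0, 0], [0, 0, 20], 1], [[0, 0, 0], [0, 0, 30], 1]]'

```text
t: 15.7
eef_pos: [0.4919, -0.2757, 0.3516]
ee_rot: [-2.843, -0.002, -1.786]
force: [0.4, 0.5, 0.1]
width: 0.0006
```

>>> arm_command --targets '[[[0, 0, 0], [-20, -10, 30], 1], [[0, 0, 0], [-20, -20, 30], 1], [[0.022, 0.098, 0], [-10, -30, 20], 1], [[0.022, 0.098, 0], [-10, -30, 0], 1], [[0.022, 0.098, 0], [-10, -30, 0], 1], [[0, 0, 0], [-10, -30, 0], 1], [[0, 0, 0], [-10, -30, 0], 1], [[0, 0, 0], [0, 0, 0], 1]]'

```text
t: 16.5
eef_pos: [0.4013, -0.4585, 0.4317]
ee_rot: [3.141, -0.0, -1.788]
force: [0.1, 0.8, -0.8]
width: 0.0003
```

```bash
python3 look.py 13
python3 - <<'E'
from station import *
from h import *
c=camera_params("top")
im,d=grab_frame("top");cv2.imwrite("pics/t13.png",cv2.resize(im[135:285,205:355,::-1],None,fx=4,fy=4,interpolation=cv2.INTER_CUBIC))
im,d=grab_frame("wrist");cv2.imwrite("pics/w13.png",im[:,:,::-1])
E
```

```text
t 16.5 F [ 0.1  0.8 -0.8] tip disp -0.1504 -0.3092 0.2537
```

View pics/s13.png

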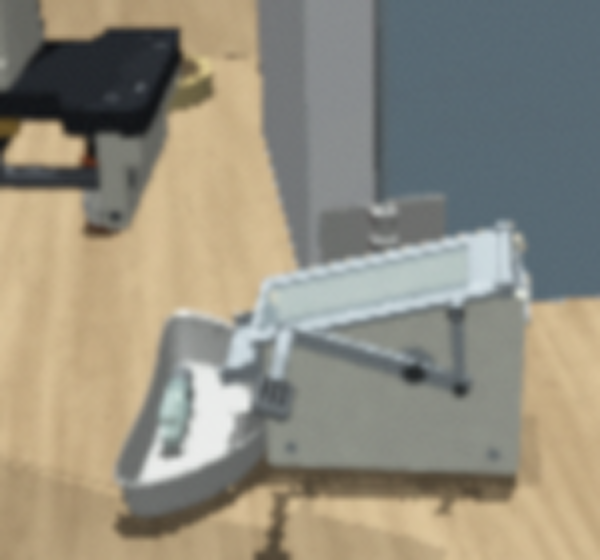

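View pics/t13.png

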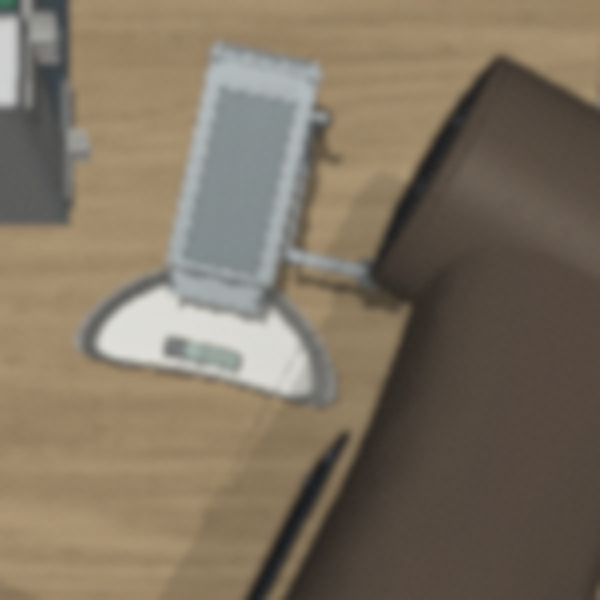

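The window is now empty and the lid looks shut. From above, the dish shows only one vial outline, at about (203,353), so I'll check height and depth for stacking.

Run:
```python
from station import *
from h import *
o=np.array([.616,-.190]);a=-.222;xp=np.array([np.cos(a),np.sin(a)]);yp=np.array([-xp[1],xp[0]])
im,d=grab_frame("side");P=cloud(camera_params("side"),d)
cv2.imwrite("pics/s14z.png",cv2.resize(im[205:265,200:260,::-1],None,fx=10,fy=10,interpolation=cv2.INTER_CUBIC))
it,dt=grab_frame("top");T=cloud(camera_params("top"),dt)
cv2.imwrite("pics/t14z.png",cv2.resize(it[200:240,220:292,::-1],None,fx=10,fy=10,interpolation=cv2.INTER_CUBIC))
print(P[210:256:4,222,2].round(3))
X=(T[...,:2]-o)@xp;Y=(T[...,:2]-o)@yp
for v in range(212,234): print(v,' '.join('%3d'%x for x in (T[v,236:276:2,2]*1000).round()))
s=(im[...,2].astype(int)>0)
X=(P[...,:2]-o)@xp;Y=(P[...,:2]-o)@yp;Z=P[...,2]
for v in range(218,246,2): print(v,' '.join('%4d/%3d/%3d'%(X[v,u]*1e3,Y[v,u]*1e3,Z[v,u]*1e3) for u in range(216,234,2)))
```

```text
[0.033 0.023 0.013 0.005 0.032 0.035 0.031 0.018 0.002 0.002 0.031 0.017]
212   3   6   1   0   0   4   4   2   1   7   0   5   2   2   4   0  58   8   6   6
213   1   4   4   2   3   4   6   3   3   5   4   2   5   4   0   6   5   5   4   4
214   3   1   6   5   4   5   2   1   5  -2   2   3   4   1   4   8   0  -1   2   7
215   3   4   3   6   4   2   4   2   6   3   7   6   1   2   1   4   1   5   1   2
216   1   0   0   5   5   3   3   4   4   5   5   4   1   4   3   8   3   7   4   6
217   1   3   4   2   1   4   2   3   6   1   5   2   3   0   2   5   1   3   5   2
218   8   3   0   1   3   4   4   1   5   2   0   3   5   3   6   7   2   3   4   2
219   4   6   6   2   3   3  31  30   1   3   5   4   5   3   5   8   7   3   3   4
220   3   5   6   7   5  20  30  29  34  29  26   1   6   2   1   3   5   3   5   5
221   2   1   2   1   4  29  36  30  33  32  34  31  29   4   5   0   4   5   4   2
222   2   2   4   3   3  26  35  36  35  33  34  35  30  38  30   7   6   3   9   2
223   1   0   1   5   2  14  29  32  34  31  35  33  36  37  33   0   2   4  -1   4
224   7   1   1   
[... 1816 characters left out ...]
/ 11 -128/-25/ 29 -123/-27/ 31 -119/-23/ 28 -118/ -3/ 15 -117/ 16/  1 -112/ 16/  1 -107/ 18/  0
236 -140/-17/ 18 -139/ -1/  7 -128/-29/ 26 -123/-27/ 25 -119/-24/ 23 -121/  6/  2 -116/  6/  3 -111/  8/  1 -106/  8/  1
238 -139/-23/ 16 -138/ -7/  5 -130/-23/ 16 -124/-24/ 17 -119/-24/ 18 -120/  0/  1 -114/ -1/  1 -109/ -1/  2 -104/ -2/  3
240 -140/-24/ 11 -137/-13/  3 -130/-25/ 11 -124/-29/ 15 -120/-25/ 12 -118/ -9/  1 -113/ -9/  1 -108/-11/  3 -103/ -9/  2
242 -140/-24/  5 -136/-21/  3 -131/-20/  2 -127/-18/  1 -122/-18/  1 -116/-19/  2 -111/-20/  3 -106/-20/  3 -102/-17/  1
244 -139/-30/  3 -134/-29/  3 -129/-29/  3 -125/-27/  1 -120/-28/  2 -115/-27/  2 -110/-27/  2 -105/-26/  2 -100/-27/  3
```

View pics/s14z.png

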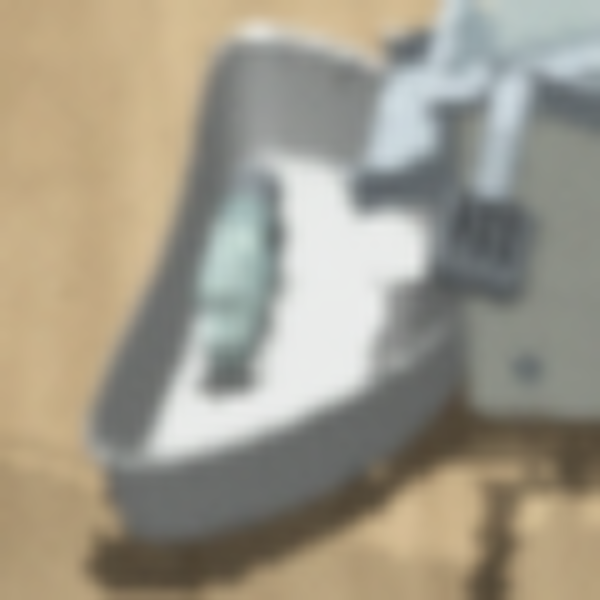

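View pics/t14z.png

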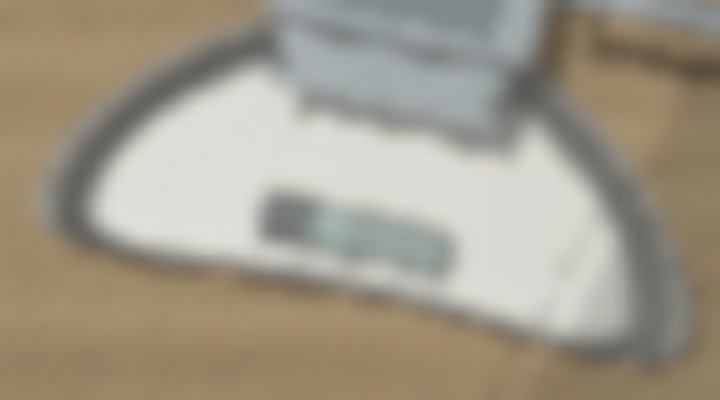

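View pics/w13.png

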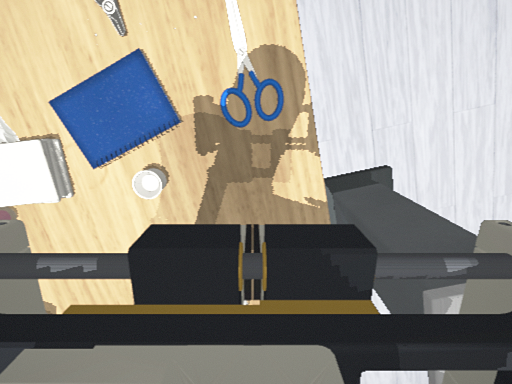

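The depth images show both vials in the dish, one lying on the other. The top is at about 33 mm, which matches the 5 mm floor plus two 14 mm vials, and the caps are at opposite ends. Next I'll check the lid against the starting images, then the bystanders and the dish.

Run:
```python
from station import *
from h import *
o=np.array([.616,-.190]);a=-.222;xp=np.array([np.cos(a),np.sin(a)]);yp=np.array([-xp[1],xp[0]])
im,d=grab_frame("side");i0=np.load("pics/side0_im.npy");d0=np.load("pics/side0_d.npy")
c=camera_params("side");P=cloud(c,d);P0=cloud(c,d0)
def lid(P):
    X=(P[...,:2]-o)@xp;Y=(P[...,:2]-o)@yp;Z=P[...,2]
    m=(X>-50)&(X<80)&(Y>-36)&(Y<36)&(Z>.085)&(Z<.16)
    k=np.polyfit(X[m],Z[m],1);return k,m.sum()
print("side lid fit",lid(P),lid(P0))
a_=cv2.cvtColor(i0[185:250,235:315],7).astype(np.float32);b_=cv2.cvtColor(im[185:250,235:315],7).astype(np.float32)
print("shift lid region",cv2.phaseCorrelate(a_,b_), "front",cv2.phaseCorrelate(a_[:40,:40].copy(),b_[:40,:40].copy()))
it,dt=grab_frame("top");ct=camera_params("top");T=cloud(ct,dt);T0=cloud(ct,np.load("pics/top0_d.npy"))
print("top lid fit",lid(T),lid(T0))
v,u=np.mgrid[0:384,0:512]
q=T[(u>215)&(u<300)&(v>195)&(v<245)&(T[...,2]>.02)&(T[...,2]<.05)&(((T[...,:2]-o)@xp)<-62)]
qx=(q[:,:2]-o)@xp;qy=(q[:,:2]-o)@yp;print("dish",qx.min(),qx.max(),qy.min(),qy.max(), q[:,2].max())
cv2.imwrite("pics/cmp.png",cv2.resize(np.hstack([i0[180:255,225:320],im[180:255,225:320]])[:,:,::-1],None,fx=4,fy=4))
for n,(A,B) in {"cup":((245,285),(300,345)),"drop":((195,215),(150,195))}.items():
    print(n,np.abs(im[B[0]:B[1],A[0]:A[1]].astype(int)-i0[B[0]:B[1],A[0]:A[1]]).mean())
```

```text
side lid fit (array([-0.00091655,  0.11896074]), np.int64(14179)) (array([-0.00137605,  0.11907848]), np.int64(15390))
shift lid region ((0.10256945834625242, -0.05896477801255173), 0.8541100273529688) front ((-0.012766766873017588, -0.0682814338764679), 0.8399809208512307)
top lid fit (array([0.01859567, 0.11308271]), np.int64(7877)) (array([0.01525302, 0.1143016 ]), np.int64(7965))Traceback (most recent call last):
  File "<stdin>", line 17, in <module>
    return umr_minimum(a, axis, None, out, keepdims, initial, where)
ValueError: zero-size array to reduction operation minimum which has no identity
```

Run:
```python
from station import *
from h import *
o=np.array([.616,-.190]);a=-.222;xp=np.array([np.cos(a),np.sin(a)]);yp=np.array([-xp[1],xp[0]])
c=camera_params("top");it,d=grab_frame("top")
def F(d):
    T=cloud(c,d);return T,(T[...,:2]-o)@xp,(T[...,:2]-o)@yp,T[...,2]
for D in (d,np.load("pics/top0_d.npy")):
    T,X,Y,Z=F(D);m=(X>-.05)&(X<.08)&(abs(Y)<.034)&(Z>.08)&(Z<.16);print("lid",np.polyfit(X[m],Z[m],1),m.sum())
T,X,Y,Z=F(d)
m=(X<-.062)&(X>-.2)&(abs(Y)<.12)&(Z>.024)&(Z<.045);print("dish",X[m].min(),X[m].max(),Y[m].min(),Y[m].max())
im,_=grab_frame("side");i0=np.load("pics/side0_im.npy")
for n,(A,B) in {"cup":((245,285),(300,345)),"drop":((195,215),(150,195))}.items():
    print(n,np.abs(im[B[0]:B[1],A[0]:A[1]].astype(int)-i0[B[0]:B[1],A[0]:A[1]]).mean())
print(get_state()['t'],get_state()['force'])
```

```text
lid [0.28244385 0.10958671] 1177
lid [0.28340371 0.10960891] 1181
dish -0.14276645440914645 -0.0647428031648704 -0.0992623876426464 0.09348246230448339
cup 14.28111111111111
drop 45.757777777777775
16.95 [0.30240464 0.9612526  1.17661595]
```

Run:
```python
from station import *
from h import *
im,_=grab_frame("side");cv2.imwrite("pics/s15.png",im[:,:,::-1])
it,d=grab_frame("top");c=camera_params("top");T=cloud(c,d);T0=cloud(c,np.load("pics/top0_d.npy"))
for n,(a,b) in {"drop":((140,165),(225,250))}.items():
  for t in (T,T0):
    w=t[b[0]:b[1],a[0]:a[1]];w=w[(w[:,:,2]>.015)&(w[:,:,2]<.2)];print(n,w.mean(0),len(w))
```

```text
drop [0.45595961 0.1351493  0.06387622] 146
drop [0.45582909 0.13519298 0.06405941] 145
```

View pics/s15.png

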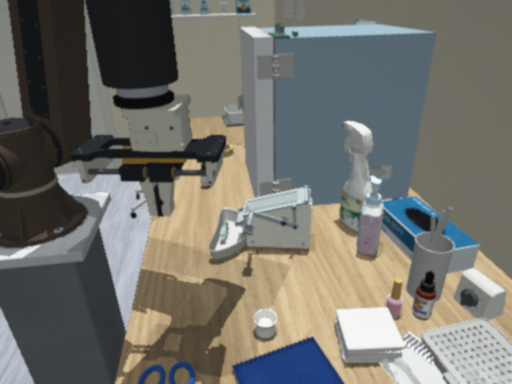

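The dropper has not moved, and the cup is still at (265,323). The robot is clear of everything, so I'm handing the job in.

```bash
python3 -c "
from station import *
print(job_done())"
```

```text
the job is handed in; nothing more can be done
None
```

The job is handed in after about 17 s of robot time. My last checks showed everything as asked; no verdict was given.

**What I did**
- **Dish:** I pushed it with the open fingers, straightening it on the way, until it met the dispenser's front at about 9 N.
- **Lever:** I pressed it to the stop with closed fingers at 16–23 N. The tool was tilted 0.3 rad so the arm cleared the steriliser. I then let it up at 10–30 mm/s and moved the arm away.

**Last checks**
- **Lid:** shut. Its slope is within 0.001 rad of the start.
- **Dish:** its rim spans about -143 to -65 mm in front of the dispenser's origin and -99 to +93 mm across. The centre is therefore about 104 mm in front and 3 mm off the middle.
- **Vials:** both are in the dish and the window is empty. They lie one on top of the other, with the top at about 33 mm, so the top view showed only one outline. They had not moved between the pictures taken before and after I let the lever up.
- **Bystanders:** the dropper is where it was. An image-difference check flagged both the cup and the dropper. For the dropper, the gripper was in the way and depth showed no shift. The cup was confirmed only by eye, at the same spot in the picture.
- **Failed check:** my first lid and dish measurement had a unit error, so I redid it.

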